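# Rock the sorter's seesaw gate and feed two containers down the other chute

### The job

Two specimen containers lie waiting on the feed ledge of the sorter. Using the fingertips only, press down the raised end of the seesaw gate's rocker bar so that the gate tips over to its other side, and then push both containers along the ledge and over its lip, so that they roll down the newly opened chute into that tub. Do not lift or carry the containers, and leave the other things on the bench where they are.

Things in the scene. Friction and masses are not known exactly. Their poses are not given: they have to be found in the camera images.
- sorter: tabletop sorter fixed to the bench: grey base plate, clear side guides, aluminium feed ledge on top, seesaw gate below it, a chute and tub at either side. Origin at the base's underside centre, on the bench; x away from the robot, y to the left tub, z up; turned up to 0.25 rad either way. Offsets given as x, y, z are in mm in this frame.
- ledge_lip (a point): middle of the top of the feed ledge's lip, at x 0, y 24, z 189. The lip is 4 mm wide and stands 3 mm above the ledge's floor along its right edge; it holds the containers back; a push to the right of under 1 N rolls one over it. Containers then drop through the open slot (y -24 to 22) onto the gate and roll to its low side. An upright stop plate, top at z 233, closes the slot at y -24.
- ledge_end (a point): middle of the floor of the feed ledge at its open left end: x 0, y 139, z 194. From here the floor falls at 0.07 rad to z 186 at the lip. Clear guides stand either side of the ledge, inner faces at x -54 and 54, tops at z 215.
- gate (a joint): angle of the seesaw gate, rad, about a pivot along x through y 0, z 150. Range -0.28 to 0.28, hard stops. Positive: left end up, feeds the right tub. Negative: right end up, feeds the left tub. It is top-heavy: pushed past 0 it falls by itself to the other stop and stays. It starts at one stop or the other, varying between runs.
- pad_left (a point): centre of the top of the round black press pad (34 mm across) at the left end of the gate's rocker bar, which runs along y on the robot's side of the guides: x -115, y 100. Top near z 187 when raised, z 132 when down; about 0.5 N on the raised pad rocks the gate. Mid-bar stands a stalk with a round dark weight, 36 mm across, reaching 78 mm above the pivot.
- pad_right (a point): the same for the press pad at the right end of the rocker bar: x -115, y -100.
- container_a: a specimen container, a plain cylinder 28 mm in diameter and 92 mm long with a flush screw cap, about 45 g, of smooth plastic (friction about 0.3), lying on its side across the feed ledge (its length along the sorter's x) and free to roll along the sorter's y; the first in the queue, by the lip. Origin at its centre. Its own x axis is its length.
- container_b: a specimen container, a plain cylinder 28 mm in diameter and 92 mm long with a flush screw cap, about 45 g, of smooth plastic (friction about 0.3), lying on its side across the feed ledge (its length along the sorter's x) and free to roll along the sorter's y; the second in the queue, left of the first. Origin at its centre. Its own x axis is its length.
- tub_left: the white open tub, 200 (x) x 180 (y) x 75 mm tall, walls 5 mm, fixed below the left chute. Origin at the centre of its underside.
- tub_right: the same white tub, fixed below the right chute.
- pot: a small lidded specimen pot, 48 mm across and 65 mm tall, standing upright on the bench in front of the left tub; leave it alone. Origin at the centre of its underside.
- marker: a marker pen, 130 mm long and 17 mm thick, lying on the bench in front of the right tub; leave it alone. Origin at the middle of its underside.
- low_jar: a low wide jar with a grey lid, 56 mm across and 35 mm tall, standing on the bench on the robot's side of the rocker bar; leave it alone. Origin at the centre of its underside.
Not all that is in view belongs to the job. Leave any purple or yellow look-alike of the container_a alone.

How it is judged (in metres and radians):
On the way, in this order (a step that is already met when the one before it is completed fails the run):
1. the gate has been rocked over to the stop opposite to where it started, before any container is fed (distance of pad_left from where it was at the start of the episode above 0.04 m and (value of joint gate above 0.2 rad or value of joint gate below -0.2 rad) and z of each of container_a, container_b in the frame of sorter above 0.19 m), for 0.2 s.
2. both containers are in the tub below the side of the gate that is now down (((value of joint gate above 0.2 rad and x of container_a in the frame of tub_right between -0.1 and 0.1 m and y of container_a in the frame of tub_right between -0.09 and 0.09 m and z of each of container_a, container_b in the frame of tub_right below 0.065 m and x of container_b in the frame of tub_right between -0.1 and 0.1 m and y of container_b in the frame of tub_right between -0.09 and 0.09 m) or (value of joint gate below -0.2 rad and x of container_a in the frame of tub_left between -0.1 and 0.1 m and y of container_a in the frame of tub_left between -0.09 and 0.09 m and z of each of container_a, container_b in the frame of tub_left below 0.065 m and x of container_b in the frame of tub_left between -0.1 and 0.1 m and y of container_b in the frame of tub_left between -0.09 and 0.09 m))), for 0.2 s.
At the end, for the whole second after the job is handed in: The gate rests on the side opposite to its start (more than 0.2 rad past level), and both containers lie at rest (below 0.03 m/s) inside the tub on the gate's low side, their centres within its walls and less than 65 mm above the bench (distance of pad_left from where it was at the start of the episode above 0.04 m and (value of joint gate above 0.2 rad or value of joint gate below -0.2 rad) and ((value of joint gate above 0.2 rad and x of container_a in the frame of tub_right between -0.1 and 0.1 m and y of container_a in the frame of tub_right between -0.09 and 0.09 m and z of each of container_a, container_b in the frame of tub_right below 0.065 m and x of container_b in the frame of tub_right between -0.1 and 0.1 m and y of container_b in the frame of tub_right between -0.09 and 0.09 m) or (value of joint gate below -0.2 rad and x of container_a in the frame of tub_left between -0.1 and 0.1 m and y of container_a in the frame of tub_left between -0.09 and 0.09 m and z of each of container_a, container_b in the frame of tub_left below 0.065 m and x of container_b in the frame of tub_left between -0.1 and 0.1 m and y of container_b in the frame of tub_left between -0.09 and 0.09 m)) and linear speed of each of container_a, container_b below 0.03 m/s); the robot touches nothing.
It fails at once if a container is lifted (its centre more than 230 mm above the bench) (height (world z) of any of container_a, container_b above 0.23 m).
It fails at once if a container is carried out of the sorter's guides above the tubs ((z of container_a in the frame of sorter above 0.1 m and (x of container_a in the frame of sorter above 0.06 m or x of container_a in the frame of sorter below -0.06 m)) or (z of container_b in the frame of sorter above 0.1 m and (x of container_b in the frame of sorter above 0.06 m or x of container_b in the frame of sorter below -0.06 m))).
It fails at once if the pot, the marker or the low jar is moved by more than 20 mm (distance of any of pot, marker, low_jar from where it was at the start of the episode above 0.02 m).
It also fails if it takes over 48 s, if anything falls off the work surface, if the arm or the gripper's body presses on something with over 40 N, if the wrist force passes 120 N, or if a joint passes its speed limit or range.

### The arm

A 6-joint arm with a two-finger parallel gripper is mounted at the origin on the work surface. World frame = base frame: x ahead of the robot, y to its left, z up, the work surface at z = 0. Lengths are in mm, angles in rad, forces in N, time in s.
With the tool pointing down it reaches from about 300 to 750 mm from the base axis. Payload 8.5 kg.
Tool frame: the origin (TCP) lies on the front face of the gripper's body, between the roots of the fingers; the fingertips stand 73 mm ahead of it and the grasp point (between the pads) lies 54 mm ahead of it; z points along the fingers, y is the line along which they close (so a half turn about z gives the same grasp; the last joint's range is limited). The gripper opens to 85 mm and grips with 20 to 120 N. Pads are 22 mm wide; open, the fingers measure 114 mm over their backs; the gripper's body (76 mm by 85 mm) begins 54 mm behind the grasp point. The pads swing forward as they close: fully open they stand 13 mm farther back than shut.
Start: joints at [1.012, 0.381, 1.297, -0, 1.464, -0.215], TCP at [185.378, 517.799, 303.922] pointing down, gripper open.
Joint ranges: [-3.11, 3.11], [-0.89, 2.33], [0.22, 2.48], [-1.42, 4.56], [0.17, 2.85], [-2.88, 2.88]. Speed limits (rad/s): [2.39, 2.39, 3.14, 3.14, 3.14, 3.14].

### API

Orientations are given as a unit quaternion [w, x, y, z].
In Python, from station import r gives the robot as it stands.
- The arm moves only by the tool send_rows, never from a script. Its argument "moves" is one flat list of numbers, 7 for each row, row after row: the shift along the tool's x, y, z in mm, then the turn, a rotation vector about the tool's x, y, z in rad, then the closure, from 0 (fully open) to 1 (shut). In form: [dx, dy, dz, rx, ry, rz, gripper, dx, dy, dz, rx, ry, rz, gripper, ...]. A call has 1 to 8 rows; each row is the pose to reach, as a shift and turn from the pose commanded when the call began, along the tool's axes at that moment; what a row does not reach only later rows make up. A row lasts 1/8 s, in which the tool goes at most 62.5 mm and 10.7 degrees, less where a joint would pass 70% of its speed; a pose out of reach is approached as far as the arm can. A call with a gripper value outside its range is refused whole. The fingers move at their own pace and stop on an object; "squeeze" is the grip in N (left out, the last holds). Time passes only in rows, so rows that repeat a pose let the fingers close. It gives the time, the measured TCP pose, the force, the opening and the grip force at its end, in the units of the state.
- r.observe(): the state, without advancing time (a new reading comes with each control period).
- r.capture(name): name is "side" or "top"; returns a dict with "color" (400x640x3 uint8, blue, green, red), "fovy" (degrees; the focal length in pixels is half the picture's height over the tangent of half this angle, whatever the lens; pixels are square), "cx", "cy" (the principal point, pixels), "dist" ([k1, k2, p1, p2, k3] as OpenCV has them; the pictures are not rectified), "R" (3x3) and "t" (3): a world point X has camera coordinates R X + t. Camera axes: x right, y down, z forward; pixel columns grow to the right and rows downward; lengths in mm; the calibration is good to about 2 mm. A picture is of the moment at which its call begins. There is no depth.
- r.hand_in(): hands the job in; it is judged then, once.
The state is a dict: "time": time; "qpos": joint angles; "qd": joint speeds; "effort": joint torques, N m; "tcp_pos": TCP position; "tool_rot": TCP orientation; "ft_force": force on the tool from outside, world axes, zero at the start; "torque": the same for the moment, N m; "finger_gap": finger opening in mm; "finger_force": force on a finger pad.
Only numpy, scipy, OpenCV 4.12 (cv2) and the standard library are available. Lean on these libraries where they do the work, as an engineer would, in place of code of your own. Each camera call takes 0.05 s, during which the arm holds its last target. There are 200 camera calls.

## Working session

There is one attempt and no reset: what is moved stays moved. The work goes in short steps, Python scripts to look and compute and a tool call to move; the robot and the scene stay as the last step left them, time stands still between calls to the robot, and variables do not carry over. Pictures are saved under pics/ and viewed, at most 10 in all, crops included, and the job is handed in when it is done.

Besides the shell and the picture viewer there is one more tool, called as a command line: name --argument value ..., lists and objects as JSON in quotes. send_rows: Moves the arm, as the interface text tells. Its arguments: {"type":"object","properties":{"moves":{"type":"array","items":{"type":"number"}},"squeeze":{"type":"number"}},"required":["moves"]}

```bash
mkdir -p pics; cat > h.py <<'E'
from station import r
import cv2,numpy as np
def cap(n,f):
    c=r.capture(n); cv2.imwrite(f'pics/{f}.png',c['color']); return c
def K(c):
    f=200/np.tan(np.radians(c['fovy'])/2); return np.array([[f,0,c['cx']],[0,f,c['cy']],[0,0,1.]])
def ray(c,uv):
    p=cv2.undistortPoints(np.array([[uv]],float),K(c),np.array(c['dist']))[0,0]
    R=np.array(c['R']);t=np.array(c['t']); return -R.T@t, R.T@np.array([p[0],p[1],1.])
def onz(c,uv,z):
    o,d=ray(c,uv); return o+d*(z-o[2])/d[2]
def tri(c1,u1,c2,u2):
    A=[];b=[]
    for c,u in((c1,u1),(c2,u2)):
        o,d=ray(c,u);d/=np.linalg.norm(d);P=np.eye(3)-np.outer(d,d);A.append(P);b.append(P@o)
    return np.linalg.lstsq(np.vstack(A),np.hstack(b),rcond=None)[0]
def proj(c,X):
    return cv2.projectPoints(np.array(X,float).reshape(-1,3),cv2.Rodrigues(np.array(c['R']))[0],np.array(c['t'],float),K(c),np.array(c['dist']))[0][:,0]
E
python3 - <<'E'
from h import *
for n in('top','side'):
    c=cap(n,n+'0'); print(n,c['fovy'],-np.array(c['R']).T@c['t'],np.array(c['R'])[2])
s=r.observe();print(s['time'],s['tcp_pos'],s['tool_rot'],s['finger_gap'])
E
```

```text
top 42.66574690720102 [ 466.9190447    12.64223139 1275.70514842] [ 0.11924567  0.00343198 -0.99285885]
side 49.88379151696386 [518.29050268 617.18296691 902.69572555] [ 0.07274838 -0.61820231 -0.78264525]
0.1 [185.3023405  517.66340006 303.39063448] [-2.41448094e-04  1.71065009e-01  9.85259531e-01 -6.00076890e-04] 85.45275863744075
```

View pics/top0.png

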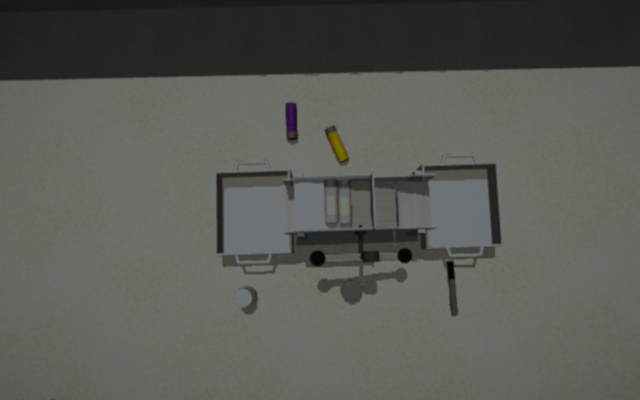

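View pics/side0.png

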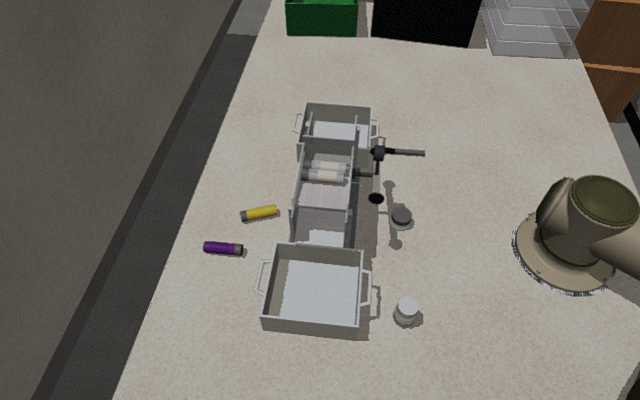

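```bash
python3 - <<'E'
from h import *
c=cap('top','top1');s=cap('side','side1')
im=c['color'];g=im.max(2)
m=(g<28).astype(np.uint8);m[:90]=0
n,l,st,ce=cv2.connectedComponentsWithStats(m)
for i in range(1,n):
    if st[i,4]>40: print(st[i],ce[i].round(1))
L=onz(c,(317.3,258),187);R=onz(c,(404.5,255.3),132);print(L,R)
a=cv2.convertScaleAbs(cv2.resize(im[150:310,205:510],None,fx=2.6,fy=2.6,interpolation=cv2.INTER_CUBIC),alpha=1.7)
cv2.imwrite('pics/a.png',a)
b=cv2.convertScaleAbs(cv2.resize(s['color'][90:270,270:440],None,fx=3.3,fy=3.3,interpolation=cv2.INTER_CUBIC),alpha=1.2)
cv2.imwrite('pics/b.png',b)
E
```

```text
[355 231  11  11  73] [360.  234.6]
[398 249  14  13 144] [404.4 255. ]
[310 251  15  15 173] [317. 258.]
[447 262   7  18  95] [450.2 269.9]
[472.75298005  41.03078539 187.        ] [ 475.18713684 -151.06089852  132.        ]
```

View pics/a.png

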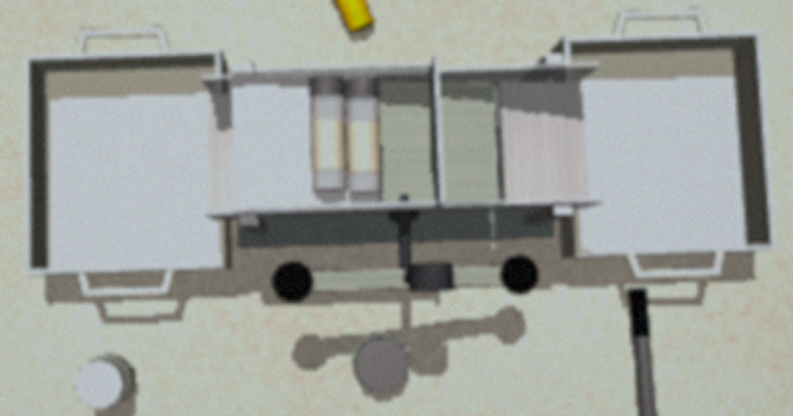

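View pics/b.png

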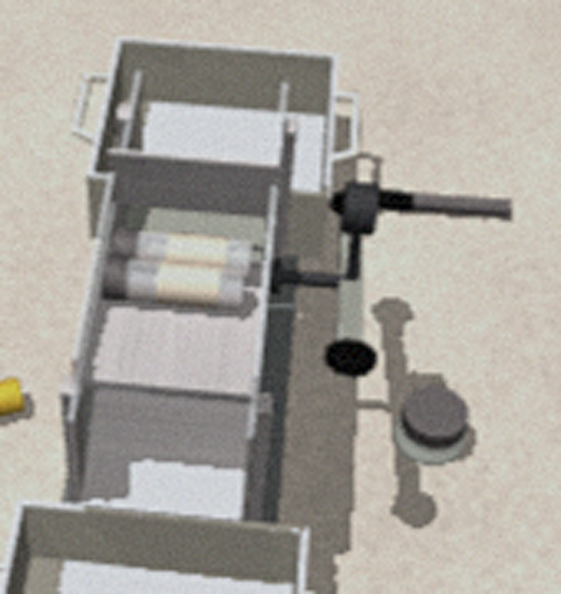

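Left pad (top view ≈ 317,258) is the raised one and the weight leans right, so the gate is positive. I'll press the left pad, and the containers then go to the left tub. The containers sit at about (344,202) and (331,202) in the top view.

```bash
cat >> h.py <<'E'
psi=0.0127;O=np.array([588.9,-51.0,0]);S=np.array([[np.cos(psi),-np.sin(psi),0],[np.sin(psi),np.cos(psi),0],[0,0,1]])
def w(*p): return O+S@np.array(p,float)
from scipy.spatial.transform import Rotation as Ro
def tool(target,yaw=None):
    s=r.observe();q=s['tool_rot'];M=Ro.from_quat([q[1],q[2],q[3],q[0]]).as_matrix()
    return (M.T@(np.array(target)-s['tcp_pos'])).round(1), np.arctan2(M[1,1],M[0,1])
E
python3 - <<'E'
from h import *
c=r.capture('top');s=r.capture('side')
a=lambda p:((np.array(p)-[205,150])*2.6).round(0)
b=lambda p:((np.array(p)-[270,90])*3.3).round(0)
for P in [(-54,139,215),(54,139,215),(-54,-24,233),(54,-24,233),(0,40,200),(0,68,202),(-46,40,214),(46,40,214),(-54,139,194),(54,139,194)]:
    X=w(*P); print(P,X.round(),a(proj(c,X)[0]),b(proj(s,X)[0]))
for u in((344.2,201.9),(331.5,201.9)):print(S.T@(onz(c,u,213)-O))
print(tool(w(-115,95,290)))
E
```

```text
(-54, 139, 215) [533.  87. 215.] [232. 206.] [252. 371.]
(54, 139, 215) [641.  89. 215.] [228.  72.] [ 77. 355.]
(-54, -24, 233) [535. -76. 233.] [438. 197.] [272. 163.]
(54, -24, 233) [643. -74. 233.] [432.  61.] [113. 150.]
(0, 40, 200) [588. -11. 200.] [353. 136.] [181. 260.]
(0, 68, 202) [588.  17. 202.] [319. 137.] [177. 289.]
(-46, 40, 214) [542. -12. 214.] [355. 192.] [251. 251.]
(46, 40, 214) [634. -10. 214.] [351.  78.] [112. 239.]
(-54, 139, 194) [533.  87. 194.] [234. 207.] [250. 391.]
(54, 139, 194) [641.  89. 194.] [230.  76.] [ 79. 375.]
[ -0.59854893  33.1873585  213.        ]
[  0.27697051  59.69384221 213.        ]
(array([-430.7, -350.6,   13.8]), np.float64(1.2270366959710837))
```

send_rows --moves '[-54, -44, 2, 0, 0, 0.15, 1, -108, -88, 4, 0, 0, 0.3, 1, -162, -132, 6, 0, 0, 0.45, 1, -216, -176, 8, 0, 0, 0.6, 1, -270, -220, 10, 0, 0, 0.75, 1, -324, -264, 12, 0, 0, 0.9, 1, -378, -308, 14, 0, 0, 1.06, 1, -430, -350, 14, 0, 0, 1.21, 1]'

```text
time: 1.3
tcp_pos: [444.6, 88.0, 290.7]
tool_rot: [0.0, 0.703, 0.711, 0.0]
ft_force: [0.8, 0.4, 0.8]
finger_gap: 0.1
finger_force: 0.0
```

```bash
python3 - <<'E'
from h import *
print(tool(w(-115,96,275)),r.observe()['tcp_pos'],r.observe()['ft_force'])
E
```

```text
(array([-44.8,  27.6,  15.7]), np.float64(0.011704594432248314)) [444.60641415  88.03961606 290.71434479] [0.82970408 0.41120695 0.78822426]
```

send_rows --moves '[-25, 15, 4, 0, 0, 0, 1, -45, 28, 8, 0, 0, 0, 1, -45, 28, 14, 0, 0, 0, 1, -45, 28, 14, 0, 0, 0, 1]'

```text
time: 1.8
tcp_pos: [472.1, 46.1, 276.1]
tool_rot: [-0.001, 0.701, 0.713, -0.0]
ft_force: [0.1, -0.4, 0.4]
finger_gap: -0.0
finger_force: 0.0
```

```bash
python3 - <<'E'
from h import *
print(tool(w(-115,97,263)),r.observe()['tcp_pos'],r.observe()['ft_force'])
E
```

```text
(array([-1.6,  0.6, 13.1]), np.float64(0.01726867690606005)) [472.05844396  46.07732223 276.14050988] [ 0.10846771 -0.42302125  0.39942434]
```

send_rows --moves '[-2, 1, 10, 0, 0, 0, 1, -2, 1, 17, 0, 0, 0, 1, -1, 1, 24, 0, 0, 0, 1, 0, 1, 31, 0, 0, 0, 1, 0, 1, 38, 0, 0, 0, 1, 0, 1, 44, 0, 0, 0, 1, 0, 1, 50, 0, 0, 0, 1, 0, 1, 54, 0, 0, 0, 1]'

```text
time: 2.8
tcp_pos: [473.6, 45.5, 222.2]
tool_rot: [-0.0, 0.701, 0.713, -0.0]
ft_force: [0.3, 0.5, 0.2]
finger_gap: -0.3
finger_force: 0.0
```

send_rows --moves '[0, 0, 0, 0, 0, 0, 1, 0, 0, 0, 0, 0, 0, 1, 0, 0, -40, 0, 0, 0, 1, 0, 0, -80, 0, 0, 0, 1, 40, 0, -100, 0, 0, 0, 1, 80, 0, -100, 0, 0, 0, 1, 120, 0, -100, 0, 0, 0, 0.5, 140, 0, -100, 0, 0, 0, 0.5]'

```text
time: 3.8
tcp_pos: [470.9, 187.2, 322.8]
tool_rot: [0.0, 0.7, 0.714, 0.0]
ft_force: [-0.1, -0.3, -0.3]
finger_gap: 35.4
finger_force: 0.0
```

```bash
python3 - <<'E'
from h import *
s=cap('side','s2');c=cap('top','t2')
b=cv2.convertScaleAbs(cv2.resize(s['color'][80:280,260:460],None,fx=2,fy=2,interpolation=cv2.INTER_CUBIC),alpha=1.2)
a=cv2.convertScaleAbs(cv2.resize(c['color'][130:330,220:420],None,fx=2,fy=2,interpolation=cv2.INTER_CUBIC),alpha=1.7)
cv2.imwrite('pics/c.png',np.hstack([b,a]))
print(tool(w(0,110,300)),r.observe()['finger_gap'])
E
```

```text
(array([-130.3,  114. ,   22.7]), np.float64(0.019563388295328884)) 42.66214734820922
```

View pics/c.png

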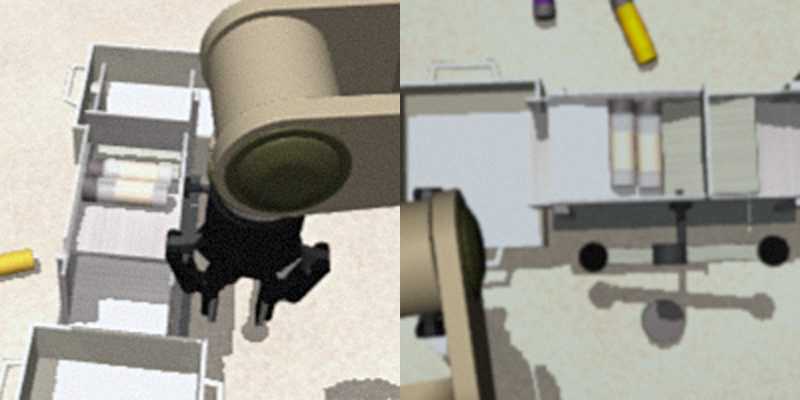

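send_rows --moves '[0, 40, 0, 0, 0, 0, 0.5, -30, 80, 0, 0, 0, 0, 0.5, -70, 114, 0, 0, 0, 0, 0.5, -110, 114, 5, 0, 0, 0, 0.5, -128, 114, 15, 0, 0, 0, 0.5, -128, 114, 25, 0, 0, 0, 0.5, -128, 114, 25, 0, 0, 0, 0.5]'

```text
time: 4.78
tcp_pos: [587.0, 60.4, 296.8]
tool_rot: [-0.001, 0.701, 0.713, -0.0]
ft_force: [-0.5, 0.9, 0.1]
finger_gap: 42.9
finger_force: 0.0
```

```bash
python3 - <<'E'
from h import *
print(tool(w(0,108,268)),r.observe()['finger_gap'],r.observe()['ft_force'])
E
```

```text
(array([-3.4,  0.6, 28.8]), np.float64(0.017786277490374938)) 42.941204645112414 [-0.54497778  0.90772552  0.11359472]
```

send_rows --moves '[-1, 1, 10, 0, 0, 0, 0.5, -1, 1, 20, 0, 0, 0, 0.5, -1, 1, 29, 0, 0, 0, 0.5, -8, 1, 29, 0, 0, 0, 0.5, -14, 1, 30, 0, 0, 0, 0.5, -20, 1, 30, 0, 0, 0, 0.5, -26, 1, 30, 0, 0, 0, 0.5, -32, 1, 31, 0, 0, 0, 0.5]'

```text
time: 5.78
tcp_pos: [589.0, 27.0, 266.8]
tool_rot: [0.0, 0.701, 0.713, 0.0]
ft_force: [0.5, -0.3, -0.0]
finger_gap: 42.6
finger_force: 0.0
```

send_rows --moves '[-3, 0, 0, 0, 0, 0, 0.5, -6, 0, 0, 0, 0, 0, 0.5, -6, 0, 0, 0, 0, 0, 0.5, -6, 0, 0, 0, 0, 0, 0.5]'

```text
time: 6.28
tcp_pos: [589.1, 21.6, 266.6]
tool_rot: [-0.0, 0.701, 0.713, 0.0]
ft_force: [-0.1, 0.2, -0.2]
finger_gap: 42.9
finger_force: 0.0
```

```bash
python3 - <<'E'
from h import *
s=cap('side','s3');c=cap('top','t3')
b=cv2.convertScaleAbs(cv2.resize(s['color'][80:340,230:430],None,fx=2,fy=2,interpolation=cv2.INTER_CUBIC),alpha=1.2)
a=cv2.convertScaleAbs(cv2.resize(c['color'][100:360,220:420],None,fx=2,fy=2,interpolation=cv2.INTER_CUBIC),alpha=1.7)
cv2.imwrite('pics/d.png',np.hstack([b,a]))
print(tool(w(0,74,265)),r.observe()['ft_force'])
E
```

```text
(array([ 1.4, -1.1,  1.6]), np.float64(0.017186271901117083)) [-0.26478535  0.64594574 -0.76484437]
```

View pics/d.png

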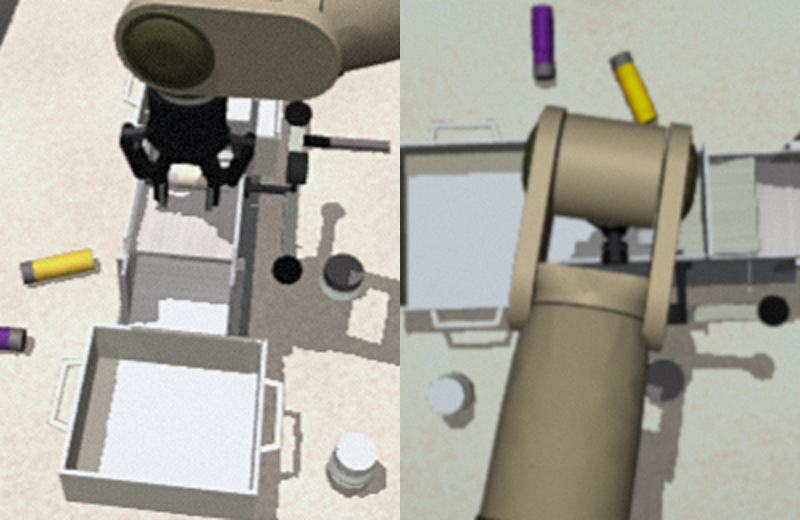

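The arm hides the containers. The left tub is still empty, so I'll push on gently.

send_rows --moves '[-3, 0, 0, 0, 0, 0, 0.5, -6, 0, 0, 0, 0, 0, 0.5, -9, 0, 0, 0, 0, 0, 0.5, -9, 0, 0, 0, 0, 0, 0.5, -9, 0, 0, 0, 0, 0, 0.5, -9, 0, 0, 0, 0, 0, 0.5, -9, 0, 0, 0, 0, 0, 0.5, -9, 0, 0, 0, 0, 0, 0.5]'

```text
time: 7.38
tcp_pos: [589.2, 12.5, 266.6]
tool_rot: [0.0, 0.701, 0.713, 0.0]
ft_force: [-1.2, -0.2, 0.1]
finger_gap: 42.7
finger_force: 0.0
```

```bash
cat >> h.py <<'E'
def tub():
    # label-coloured pixels inside left tub / chute in the side picture
    s=r.capture('side');i=s['color'].astype(int);i=i[200:345]
    m=((i[...,2]-i[...,0]>25)&(i.max(2)>90)).astype(np.uint8);m[:,:258]=0;m[:,370:]=0
    n,l,st,ce=cv2.connectedComponentsWithStats(m)
    return [(st[k,4],(ce[k]+[0,200]).round()) for k in range(1,n) if st[k,4]>25]
E
python3 - <<'E'
from h import *
print(tub(),tool(w(0,74,265)),r.observe()['ft_force'])
E
```

```text
[(np.int32(215), array([267., 210.]))] (array([10.5, -1.1,  1.6]), np.float64(0.01706663972299562)) [-0.00795786  0.43610843  0.57356906]
```

```bash
python3 - <<'E'
from h import *
s=cap('side','s4')
b=cv2.convertScaleAbs(cv2.resize(s['color'][110:320,270:390],None,fx=2.8,fy=2.8,interpolation=cv2.INTER_CUBIC),alpha=1.3)
cv2.imwrite('pics/e.png',b)
E
```

```text
(no output)
```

View pics/e.png

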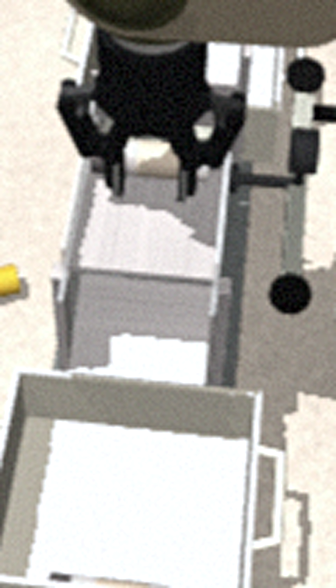

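A has reached the tub: its cap and label just show at the near wall, bottom of the crop. I'll push B next.

send_rows --moves '[-5, 1, 0, 0, 0, 0, 0.5, -10, 1, 1, 0, 0, 0, 0.5, -15, 1, 1, 0, 0, 0, 0.5, -20, 1, 1, 0, 0, 0, 0.5, -25, 1, 1, 0, 0, 0, 0.5, -29, 1, 1, 0, 0, 0, 0.5, -29, 1, 1, 0, 0, 0, 0.5, -29, 1, 1, 0, 0, 0, 0.5]'

```text
time: 8.48
tcp_pos: [590.7, -16.4, 265.6]
tool_rot: [-0.0, 0.701, 0.713, 0.0]
ft_force: [-0.5, -0.2, 0.5]
finger_gap: 42.6
finger_force: 0.0
```

send_rows --moves '[0, 0, 0, 0, 0, 0, 0.5, 0, 0, 0, 0, 0, 0, 0.5, 5, 0, -20, 0, 0, 0, 0.5, 5, 0, -60, 0, 0, 0, 0.5, 5, 0, -80, 0, 0, 0, 0.5, 5, -50, -80, 0, 0, 0, 0.5, 5, -100, -80, 0, 0, 0, 0.5, 5, -150, -80, 0, 0, 0, 0.5]'

```text
time: 9.48
tcp_pos: [439.0, -13.9, 345.6]
tool_rot: [0.0, 0.701, 0.713, 0.0]
ft_force: [0.4, -1.3, 0.6]
finger_gap: 42.8
finger_force: 0.0
```

send_rows --moves '[0, -30, 0, 0, 0, 0, 0.5, 0, -60, 0, 0, 0, 0, 0.5, 0, -80, 0, 0, 0, 0, 0.5, 0, -80, 0, 0, 0, 0, 0.5, 0, -80, 0, 0, 0, 0, 0.5, 0, -80, 0, 0, 0, 0, 0.5]'

```text
time: 10.22
tcp_pos: [361.3, -15.5, 345.5]
tool_rot: [-0.0, 0.701, 0.713, -0.0]
ft_force: [-0.7, 0.3, 0.2]
finger_gap: 43.0
finger_force: 0.0
```

```bash
python3 - <<'E'
from h import *
c=cap('top','t5');s=cap('side','s5')
a=cv2.convertScaleAbs(cv2.resize(c['color'][100:320,200:420],None,fx=1.8,fy=1.8,interpolation=cv2.INTER_CUBIC),alpha=1.7)
b=cv2.convertScaleAbs(cv2.resize(s['color'][120:340,220:440],None,fx=1.8,fy=1.8,interpolation=cv2.INTER_CUBIC),alpha=1.2)
cv2.imwrite('pics/f.png',np.hstack([a,b]))
E
```

```text
(no output)
```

View pics/f.png

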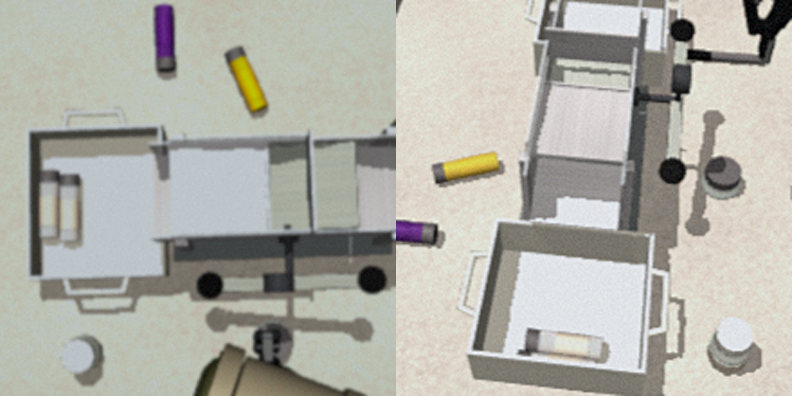

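Both containers lie side by side in the left tub, the gate leans left and nothing else has moved. I'll let things settle, then hand in.

send_rows --moves '[0, 0, 0, 0, 0, 0, 0.5, 0, 0, 0, 0, 0, 0, 0.5, 0, 0, 0, 0, 0, 0, 0.5, 0, 0, 0, 0, 0, 0, 0.5, 0, 0, 0, 0, 0, 0, 0.5, 0, 0, 0, 0, 0, 0, 0.5, 0, 0, 0, 0, 0, 0, 0.5, 0, 0, 0, 0, 0, 0, 0.5]'

```text
time: 11.32
tcp_pos: [360.7, -15.4, 345.6]
tool_rot: [-0.0, 0.701, 0.713, -0.0]
ft_force: [-0.2, -0.5, -0.3]
finger_gap: 42.6
finger_force: 0.0
```

```bash
python3 -c "
from station import r
print(r.hand_in())"
```

```text
the job is handed in; nothing more can be done
None
```

I tipped the gate to its left side and pushed both containers over the lip; the last pictures show both in the left tub and the pot and low jar in place (I didn't re-measure the marker), and I handed the job in at about 11 s, with no verdict returned.

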